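Line up duct end caps under the folding jig and shut its hold-down bail

TASK

Push the three duct end caps along the bench into the mouth of the jig, until each one is felt to rest squarely against the back stop hidden under the hood and they stand side by side without gaps, the leftmost (seen from the robot) against the side guide; push gently, do not ram the stop. Then swing the wire bail over and down until it rests fully in its catch. Leave the mallet, the can and the tape measure alone.

Things in the scene. Friction and masses are not known exactly. Their poses are not given: they have to be found in the camera images.
- jig: fixed grey folding jig on the bench. Origin on the bench at the middle of its mouth; x points into the mouth, away from the robot, y left. Flat hood from x=0 to 100 mm, y=-160 to 160, underside 47 mm and top 69 mm above the bench (screw heads to 73, hinge lugs at y=-148 and 144 to 86); closed behind; a cheek at the right, inner face y=-150.
- mouth (a point): middle of the mouth's lower edge, on the bench, same point as the jig origin. Out of sight inside is the fixed back stop, a bar square to the jig x axis, 2 to 32 mm above the bench; its face lies 25 to 45 mm inside the mouth, different every time: find it by touch. A seated cap's near edge is 55 to 75 mm out of the mouth.
- guide (a point): front end of the straight steel side guide at the left, on its inner face at bench level (jig x=-140, y=150 mm). The guide is 32 mm high, 12 mm thick and runs along jig x from here into the mouth; on top of it, at jig x=-41, is the catch for the bail: a small open fork, 44 mm high.
- bail (a joint): angle of the wire bail, rad: 0 = closed in its catch; grows as it is raised; 2.23 = upright; 2.6 to 3.0 = folded back over the hood, as at the start. Stiff hinge: it stays where it is left. Hinge axis parallel to jig y, at jig x=+4 mm, 76 mm above the bench; the cross bar is 57 mm from it.
- bail_bar (a point): point at jig y=0 on the axis of the bail's cross bar: a steel rod of 12 mm diameter along jig y, from y=-138 to 160 mm, on two thin side arms (8 mm) at y=-138 and 135. Closed, it lies at jig x=-41 mm, 41 mm above the bench, just over the caps' tops.
- cap1: loose duct end cap of folded sheet metal, a shallow pan lying open side down: 100 mm long (its x), 90 mm wide (its y), 30 mm high, about 0.2 kg; three alike. Origin at the centre of its underside. It goes in with its x axis along the jig x axis (either way round).
- cap2: loose duct end cap of folded sheet metal, a shallow pan lying open side down: 100 mm long (its x), 90 mm wide (its y), 30 mm high, about 0.2 kg; three alike. Origin at the centre of its underside. It goes in with its x axis along the jig x axis (either way round).
- cap3: loose duct end cap of folded sheet metal, a shallow pan lying open side down: 100 mm long (its x), 90 mm wide (its y), 30 mm high, about 0.2 kg; three alike. Origin at the centre of its underside. It goes in with its x axis along the jig x axis (either way round).
- mallet: bystander: hammer lying on the bench to the left, about 300 mm long; leave alone
- can: bystander: closed white can, 66 mm diameter, 130 mm high, origin under its centre; leave alone
- tape: bystander: yellow and black tape measure, 75 x 40 x 66 mm, origin under its centre; leave alone
There are look-alikes about, which are no part of the job. Leave any red look-alike of the cap1 alone.

How it is judged:
By the outcome, as a careful person would: the job done as asked, in the order asked, and still so for the second after the job is handed in, with the robot touching nothing.
It also fails if it takes over 72 s, if anything falls off the work surface, if the arm or the gripper's body presses on something with over 40 N, if the wrist force passes 120 N, or if a joint passes its speed limit or range.

ROBOT

A 6-joint arm with a two-finger parallel gripper is mounted at the origin on the work surface. World frame = base frame: x ahead of the robot, y to its left, z up, the work surface at z = 0. Lengths are in m, angles in rad, forces in N, time in s.
With the tool pointing down it reaches from about 0.25 to 0.775 m from the base axis. Payload 4 kg.
Tool frame: the origin (TCP) lies at the very end of the fingers, on their centre line; the grasp point (between the pads) lies 19 mm behind it (robot.hold_point_z is the distance from the TCP to the grasp point, in m); z points along the fingers, y is the line along which they close (so a half turn about z gives the same grasp; the last joint's range is limited). The gripper opens to 94 mm and grips with 3 to 60 N. Pads are 16 mm wide; open, the fingers measure 119 mm over their backs; the gripper's body (75 mm by 177 mm) begins 78 mm behind the grasp point.
Start: joints at [1.127, 0.087, 1.371, -0, 1.684, -0.103], TCP at [0.184, 0.518, 0.206] pointing down, gripper open.
Joint ranges: [-3.1, 3.1], [-0.76, 2.03], [0.27, 2.55], [-1.08, 4.22], [0.17, 2.65], [-2.57, 2.57]. Speed limits (rad/s): [2.79, 2.79, 3.14, 3.14, 3.14, 3.14].

INTERFACE

Orientations are given as [roll, pitch, yaw] about the fixed x, y, z axes, in that order (R = Rz(yaw) Ry(pitch) Rx(roll)).
In Python, from bench import robot gives the robot as it stands.
- The arm moves only by the tool carry_out, never from a script. Its argument "steps" is a list of rows, each a list of 3 entries, a list of its own where there are three numbers: the shift along the tool's x, y, z in m, then the turn about the tool's z in units of 10 degrees (1.0 is 10 degrees), then the closure, from -1 (fully open) to 1 (shut). In form: [[[tx, ty, tz], roll, jaw], ...]. A call has 1 to 10 rows; each row is the pose to reach, as a shift and turn from the pose commanded when the call began, along the tool's axes at that moment; what a row does not reach only later rows make up. A row lasts 1/8 s, in which the tool goes at most 62.5 mm and 10.7 degrees, less where a joint would pass 70% of its speed; a pose out of reach is approached as far as the arm can. A call with a gripper value outside its range is refused whole. The fingers move at their own pace and stop on an object; the grip force is fixed at half the most. Time passes only in rows, so rows that repeat a pose let the fingers close. It gives the time, the measured TCP pose, the force, the opening and the grip force at its end, in the units of the state.
- robot.get_obs(): the state, without advancing time (a new reading comes with each control period).
- robot.snapshot(name): name is "scene" or "top"; returns a dict with "image" (384x512x3 uint8, red, green, blue), "z_map" (384x512 float32, m along the optical axis (not along the pixel's ray), 0 where there is no reading), "mtx" (3x3 intrinsics, pixels), "R" (3x3) and "t" (3): a world point X has camera coordinates R X + t. Camera axes: x right, y down, z forward; pixel columns grow to the right and rows downward; lengths in m; the calibration is good to about 2 mm. A picture is of the moment at which its call begins.
- robot.close_job(): hands the job in; it is judged then, once.
The state is a dict: "time": time; "joint_positions": joint angles; "qvel": joint speeds; "joint_torque": joint torques, N m; "tool_pos": TCP position; "ee_rot": TCP orientation; "wrist_force": force on the tool from outside, world axes, zero at the start; "wrist_torque": the same for the moment, N m; "width": finger opening in m; "finger_force": force on a finger pad.
Only numpy, scipy, OpenCV 4.12 (cv2) and the standard library are available. Lean on these libraries where they do the work, as an engineer would, in place of code of your own. Each camera call takes 0.05 s, during which the arm holds its last target. There are 200 camera calls.

## Working session

There is one attempt and no reset: what is moved stays moved. The work goes in short steps, Python scripts to look and compute and a tool call to move; the robot and the scene stay as the last step left them, time stands still between calls to the robot, and variables do not carry over. Pictures are saved under pics/ and viewed, at most 10 in all, crops included, and the job is handed in when it is done.

Besides the shell and the picture viewer there is one more tool, called after "Call:" as name(argument=value, ...) on one line, values as JSON. carry_out: Moves the arm, as the interface text tells. Its arguments: {"type":"object","properties":{"steps":{"type":"array","items":{"type":"array"}}},"required":["steps"]}

```bash
mkdir -p pics; cat > h.py <<'E'
import numpy as np, cv2
from bench import robot
def snap(n):
    s=robot.snapshot(n); np.savez('%s.npz'%n,**s); return s
def world(s,u,v,z=None):
    K,R,t=s['mtx'],s['R'],s['t']
    d=np.linalg.inv(K)@np.array([u,v,1.])
    if z is None:
        return R.T@(d*s['z_map'][int(round(v)),int(round(u))]-t)
    c=-R.T@t; r=R.T@d
    return c+r*(z-c[2])/r[2]
def cloud(s):
    h,w=s['z_map'].shape
    u,v=np.meshgrid(np.arange(w),np.arange(h))
    p=np.linalg.inv(s['mtx'])@np.stack([u.ravel(),v.ravel(),np.ones(u.size)])*s['z_map'].ravel()
    return ((p.T-s['t'])@s['R']).reshape(h,w,3)
E
python3 - <<'E'
from h import *
ims=[]
for n in ('scene','top'):
    s=snap(n); cv2.imwrite('pics/%s0.png'%n,cv2.resize(s['image'][:,:,::-1],(800,600)))
    print(n,s['R'].round(3).tolist(),s['t'].round(3))
print(robot.get_obs())
E
```

```text
scene [[-0.772, 0.636, -0.0], [0.363, 0.441, -0.821], [-0.522, -0.634, -0.571]] [ 0.367 -0.159  1.415]
top [[0.009, -1.0, 0.016], [-0.995, -0.011, -0.103], [0.103, -0.015, -0.995]] [0.041 0.501 1.254]
{'time': 0.1, 'joint_positions': array([ 1.12690135e+00,  8.78915533e-02,  1.37205453e+00,  1.07840270e-07,
        1.68361846e+00, -1.03088666e-01]), 'qvel': array([ 0.00059306, -0.00037153, -0.00332481,  0.00135894, -0.00123234,
       -0.00136179]), 'joint_torque': array([ 2.47243290e-03, -3.41249049e+01, -3.03303266e+01,  7.20272167e-02,
        3.02977581e-02, -9.84868643e-05]), 'tool_pos': array([0.18362539, 0.51792811, 0.20444016]), 'ee_rot': array([-3.13963124e+00, -2.03026397e-04,  2.80078616e+00]), 'wrist_force': array([ 0.65826819, -0.30190215, -0.12528525]), 'wrist_torque': array([ 0.00451069, -0.09231976, -0.05486166]), 'finger_force': 0.0, 'width': 0.09379110129219431}
```

View pics/scene0.png

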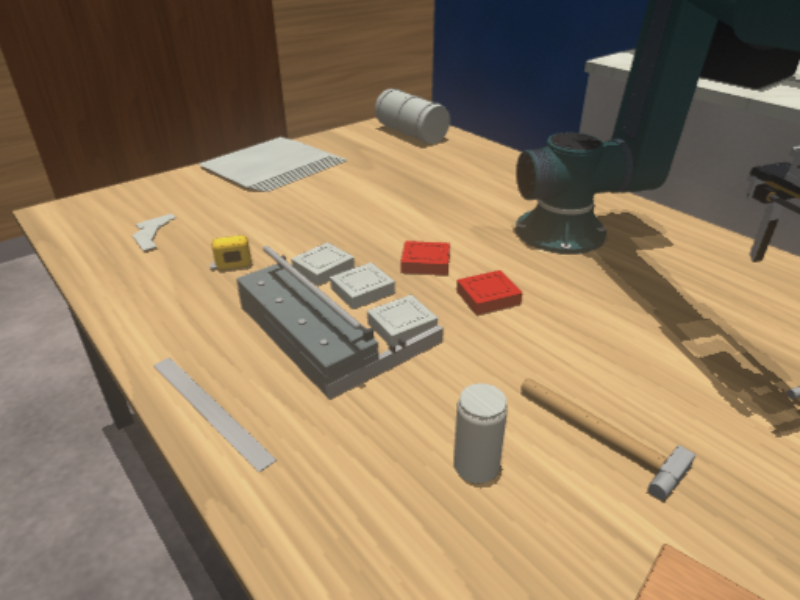

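View pics/top0.png

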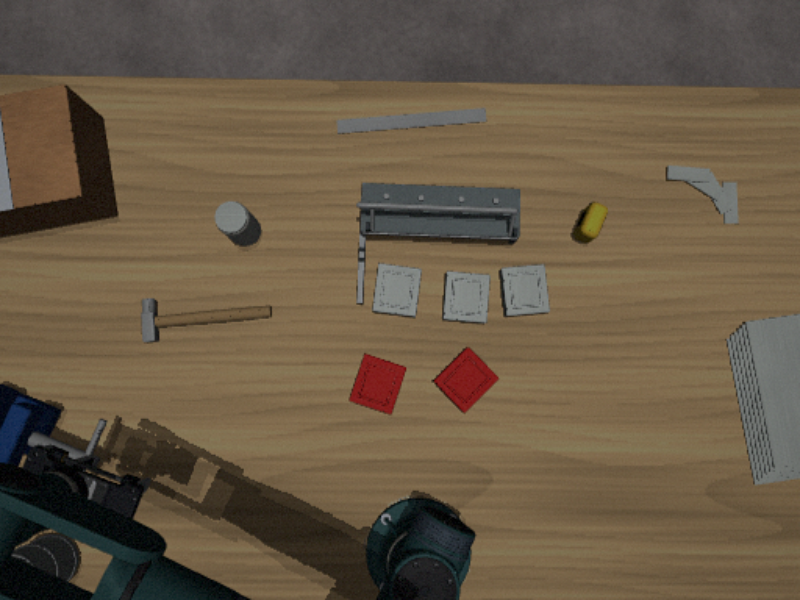

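The scene picture shows the jig at (310,320), with the bail folded over the hood. Three grey caps stand before the mouth; in the top view they are at (397,290), (467,297) and (525,289). Two red look-alikes at (378,384) and (465,379) do not fit the description (they are the red ones to leave alone). I'll measure the poses and make one enlarged crop to confirm.

```bash
python3 - <<'E'
from h import *
s=dict(np.load('top.npz')); P=cloud(s); X=P[...,0];Y=P[...,1];Z=P[...,2]; im=s['image'].astype(int)
cv2.imwrite('pics/crop0.png',cv2.resize(s['image'][105:270,215:365,::-1],None,fx=3.6,fy=3.6,interpolation=cv2.INTER_CUBIC))
def comps(m,amin):
    n,l,st,_=cv2.connectedComponentsWithStats(m.astype(np.uint8),connectivity=4)
    for i in range(1,n):
        if st[i,4]<amin: continue
        q=l==i; pts=P[q][:,:2].astype(np.float32)
        r=cv2.minAreaRect(pts*1000)
        print(st[i].tolist(),'c',np.round(r[0],1),'size',np.round(r[1],1),'ang',round(r[2],2),'z',Z[q].mean().round(4),'rgb',im[q].mean(0).round())
roi=(X>.15)&(X<.75)&(abs(Y)<.3)
print('z table',np.median(Z[roi]))
print('caps');comps(roi&(Z>.022)&(Z<.04),40)
print('hood');comps(roi&(Z>.060)&(Z<.0715),60)
print('bar');comps(roi&(Z>.09)&(Z<.2),20)
print('all tall');comps((Z>.05)&(X>.1)&(X<.9)&(abs(Y)<.7),60)
E
```

```text
z table 0.0012236655565676347
caps
[229, 150, 5, 15, 50] c [611.9 121.7] size [11.9 46.6] ang 86.83 z 0.0316 rgb [100. 101. 102.]
[228, 166, 5, 28, 108] c [539.2 124. ] size [11.9 86.2] ang 87.93 z 0.0319 rgb [117. 119. 119.]
[238, 169, 32, 34, 876] c [522.8  49.7] size [ 89.7 100. ] ang 83.08 z 0.0301 rgb [126. 130. 128.]
[321, 169, 31, 33, 876] c [ 525.6 -212.6] size [100.1  91.4] ang 5.37 z 0.0299 rgb [121. 125. 123.]
[283, 174, 31, 33, 882] c [509.8 -92.5] size [ 90.8 100. ] ang 85.72 z 0.0301 rgb [124. 128. 126.]
[278, 222, 41, 42, 919] c [342. -91.] size [90.5 99. ] ang 44.75 z 0.0302 rgb [123.  28.  26.]
[223, 227, 37, 39, 915] c [332.1  86.9] size [89.2 99.7] ang 71.89 z 0.0301 rgb [124.  29.  27.]
hood
[231, 117, 102, 35, 1047] c [684.9 -35.7] size [322.   96.6] ang 86.91 z 0.0684 rgb [74. 80. 80.]
[230, 133, 101, 20, 1277] c [652.5 -32.1] size [314.7  52.4] ang 88.41 z 0.0679 rgb [64. 69. 70.]
bar
[228, 129, 103, 18, 466] c [658.4 -23.8] size [305.9  36.4] ang 88.34 z 0.1227 rgb [89. 90. 90.]
all tall
[28, 54, 42, 85, 2543] c [560.8 437.5] size [817.3 188.9] ang 49.65 z 0.1361 rgb [71. 52. 35.]
[228, 117, 105, 37, 3396] c [548.  -29.9] size [324.  364.6] ang 88.49 z 0.0818 rgb [70. 75. 76.]
[137, 129, 27, 26, 515] c [528.5 216.8] size [436.9  64.9] ang 51.93 z 0.1199 rgb [95. 98. 95.]
[371, 130, 18, 23, 284] c [ 517.2 -164.2] size [ 58.  543.4] ang 39.14 z 0.0717 rgb [116. 104.  33.]
[0, 268, 160, 116, 8237] c [193.2 362.8] size [230.7 651.5] ang 10.93 z 0.5045 rgb [17. 25. 25.]
[266, 324, 23, 14, 214] c [223.9  34.7] size [289.7  55. ] ang 22.55 z 0.1802 rgb [16. 21. 23.]
```

View pics/crop0.png

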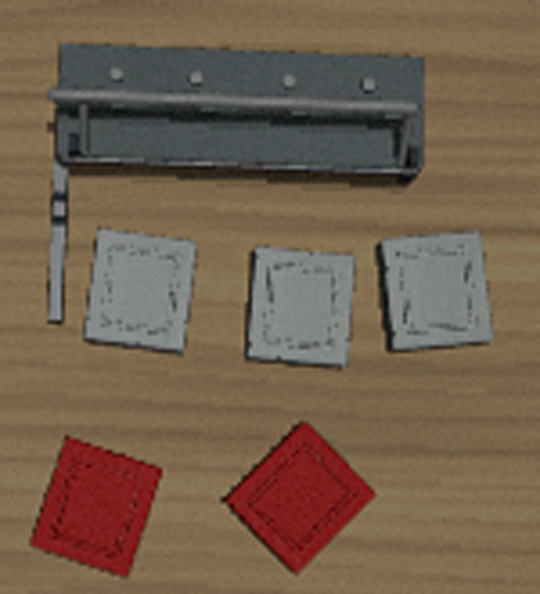

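The enlarged crop confirms three grey caps at crop pixels (140,290), (300,305) and (435,290). The red ones are set apart. Plan: push the row of caps left against the guide, push each one in, then swing the bail. Next I'll refine the jig pose and work out the first move.

```bash
cat >> h.py <<'E'
def go(pos,yaw):
    o=robot.get_obs(); p=o['tool_pos']; 
    from scipy.spatial.transform import Rotation as Ro
    R=Ro.from_euler('xyz',o['ee_rot']).as_matrix()
    d=R.T@(np.array(pos)-p); dy=(yaw-o['ee_rot'][2]+np.pi)%(2*np.pi)-np.pi
    print('shift',d.round(4),'roll',round(-np.degrees(dy)/10,3),'| at',p.round(4),o['ee_rot'].round(3))
E
python3 - <<'E'
from h import *
for n in ('top','scene'):
    s=dict(np.load(n+'.npz')); P=cloud(s); X=P[...,0];Y=P[...,1];Z=P[...,2]
    g=(Z>.024)&(Z<.036)&(Y>.107)&(Y<.14)&(X>.48)&(X<.63)
    q=P[g]; a=np.polyfit(q[:,0],q[:,1],1); print(n,'guide',np.degrees(np.arctan(a[0])),'y@.56',np.polyval(a,.56),'xmin',np.percentile(q[:,0],[0,1]),'ysd',q[:,1].min(),q[:,1].max())
    h=(Z>.064)&(Z<.0715)&(X>.6)&(X<.76)&(Y<.14)&(Y>-.21); q=P[h]
    print('hood x',np.percentile(q[:,0],[0.2,99.8]),'y',np.percentile(q[:,1],[.2,99.8]))
    # front edge per y bin
    e=[(y,q[abs(q[:,1]-y)<.008,0].min(),q[abs(q[:,1]-y)<.008,0].max()) for y in np.arange(-.16,.1,.02) if (abs(q[:,1]-y)<.008).any()]
    e=np.array(e); print('front',np.polyfit(e[:,0],e[:,1],1),e[:,1].round(3),'back',np.polyfit(e[:,0],e[:,2],1))
    b=(Z>.11)&(Z<.14)&(X>.6)&(X<.72)&(Y<.14)&(Y>-.2); q=P[b]; a=np.polyfit(q[:,1],q[:,0],1); print('bar',a,np.degrees(a[0]),'z top',np.percentile(q[:,2],[50,95]),q[:,1].min(),q[:,1].max(),'x',q[:,0].mean())
    t=(Z>.055)&(Y<-.27)&(Y>-.45)&(X>.5)&(X<.75); print('tape',P[t].min(0),P[t].max(0))
go([.525,-.295,.20],np.radians(88.3))
E
```

```text
top guide -2.0288059440351054 y@.56 0.12323639415024222 xmin [0.49627382 0.49639236] ysd 0.11627374054671984 0.13090511000623528
hood x [0.6246746 0.732802 ] y [-0.19433645  0.12402048]
front [0.02688674 0.62881826] [0.625 0.625 0.625 0.628 0.627 0.627 0.627 0.629 0.629 0.629 0.628 0.632
 0.631] back [0.02664525 0.7299841 ]
bar [0.02813946 0.66963106] 1.612272202764006 z top [0.124913   0.12918499] -0.176755603753218 0.12885836192441763 x 0.6689520168764295
tape [ 0.62852328 -0.37410465  0.05518535] [ 0.7003836  -0.31935364  0.07297085]
scene guide -1.2977224681731283 y@.56 0.12527026853699816 xmin [0.49373031 0.49475092] ysd 0.11488660138146635 0.1318372057423757
hood x [0.63787093 0.73409513] y [-0.19512761  0.12445509]
front [0.01370493 0.6422821 ] [0.638 0.64  0.64  0.642 0.642 0.642 0.642 0.642 0.644 0.644 0.643 0.645
 0.638] back [0.02520205 0.73160301]
bar [0.02530876 0.67358326] 1.4500852310819985 z top [0.12409132 0.12670965] -0.17673382278683183 0.13047693168879443 x 0.6734133828011996
tape [ 0.63267596 -0.37174315  0.05506214] [ 0.70472543 -0.3190246   0.06717341]
shift [-0.5935 -0.6521  0.0056] roll 7.217 | at [0.1836 0.5179 0.2044] [-3.14  -0.     2.801]
```

Call:
carry_out(steps=[[[-0.594,-0.652,0.006],7.2,0],[[-0.594,-0.652,0.006],7.2,0],[[-0.594,-0.652,0.006],7.2,0],[[-0.594,-0.652,0.006],7.2,0],[[-0.594,-0.652,0.006],7.2,0],[[-0.594,-0.652,0.006],7.2,0],[[-0.594,-0.652,0.006],7.2,0],[[-0.594,-0.652,0.006],7.2,0],[[-0.594,-0.652,0.006],7.2,0],[[-0.594,-0.652,0.006],7.2,0]])

```text
time: 1.35
tool_pos: [0.4263, -0.0597, 0.201]
ee_rot: [3.141, -0.0, 1.544]
wrist_force: [1.1, -0.3, -0.2]
width: 0.047
finger_force: 0.0
```

```bash
python3 - <<'E'
from h import *
go([.525,-.295,.20],np.radians(88.4))
E
```

```text
shift [-0.2325  0.105   0.0009] roll 0.004 | at [ 0.4263 -0.0597  0.201 ] [ 3.141 -0.     1.544]
```

Call:
carry_out(steps=[[[-0.0625,0.03,0],0,0],[[-0.125,0.06,0],0,0],[[-0.185,0.09,0],0,0],[[-0.2325,0.105,0.02],0,0],[[-0.2325,0.105,0.08],0,0],[[-0.2325,0.105,0.13],0,0],[[-0.2325,0.105,0.17],0,0],[[-0.2325,0.105,0.186],0,0],[[-0.2325,0.105,0.186],0,0],[[-0.2325,0.105,0.186],0,0]])

```text
time: 2.6
tool_pos: [0.5263, -0.2938, 0.0176]
ee_rot: [3.138, 0.002, 1.544]
wrist_force: [1.3, 0.1, 0.8]
width: 0.0469
finger_force: 0.0
```

Call:
carry_out(steps=[[[0.01,0,0.003],0,0],[[0.02,0,0.003],0,0],[[0.03,0,0.003],0,0],[[0.038,0,0.003],0,0],[[0.046,0,0.003],0,0],[[0.054,0,0.003],0,0],[[0.062,0,0.003],0,0],[[0.07,0,0.003],0,0],[[0.078,0,0.003],0,0],[[0.086,0,0.003],0,0]])

```text
time: 3.85
tool_pos: [0.5273, -0.2067, 0.0125]
ee_rot: [3.141, 0.0, 1.544]
wrist_force: [0.3, -3.8, 3.8]
width: 0.0471
finger_force: 1.9
```

```bash
cat >> h.py <<'E'
def caps():
    s=snap('top'); P=cloud(s); X,Y,Z=P[...,0],P[...,1],P[...,2]
    m=(Z>.022)&(Z<.04)&(X>.4)&(X<.64)&(Y<.113)&(Y>-.3)
    n,l,st,_=cv2.connectedComponentsWithStats(m.astype(np.uint8),connectivity=4)
    J=np.array([.630,-.035]);c,w=np.cos(-.027),np.sin(-.027)
    for i in range(1,n):
        if st[i,4]<100: continue
        q=(P[l==i][:,:2]-J)@np.array([[c,-w],[w,c]])
        r=cv2.minAreaRect((q*1000).astype(np.float32)); print('jig frame c',np.round(r[0],1),np.round(r[1],1),round(r[2],2),'xr',(q.min(0)*1000).round(1),(q.max(0)*1000).round(1))
    return s
def crop(s,name,a=(105,225,215,375),f=4):
    cv2.imwrite('pics/'+name,cv2.resize(s['image'][a[0]:a[1],a[2]:a[3],::-1],None,fx=f,fy=f,interpolation=cv2.INTER_CUBIC))
E
python3 -c "
from h import *
caps()"
```

```text
jig frame c [-107.5  -72.3] [125.9 178.5] 0.02 xr [-170.5 -161.5] [-44.5  17. ]
jig frame c [-109.4   81.4] [ 89.7 100.2] 84.89 xr [-162.3   33.7] [-57.7 129.8]
```

Call:
carry_out(steps=[[[0.006,0,0],0,0],[[0.012,0,0],0,0],[[0.018,0,0],0,0],[[0.022,0,0],0,0],[[0.026,0,0],0,0],[[0.029,0,0],0,0],[[0.032,0,0],0,0],[[0.034,0,0],0,0],[[0.036,0,0],0,0],[[0.037,0,0],0,0]])

```text
time: 5.15
tool_pos: [0.528, -0.1699, 0.0121]
ee_rot: [-3.141, -0.0, 1.544]
wrist_force: [0.3, -4.3, 1.6]
width: 0.0471
finger_force: 2.1
```

Call:
carry_out(steps=[[[0.001,0,0],0,0],[[0.002,0,0],0,0],[[0.003,0,0],0,0],[[0.004,0,0],0,0],[[0.005,0,0],0,0]])

```text
time: 5.78
tool_pos: [0.5282, -0.1649, 0.0121]
ee_rot: [-3.141, -0.0, 1.544]
wrist_force: [0.4, -3.9, 1.2]
width: 0.0471
finger_force: 2.0
```

```bash
python3 -c "
from h import *
s=caps();crop(s,'c1.png')"
```

```text
jig frame c [-110.4   14.7] [121.8 260.4] 3.66 xr [-170.8 -112.9] [-44.3 146. ]
```

View pics/c1.png

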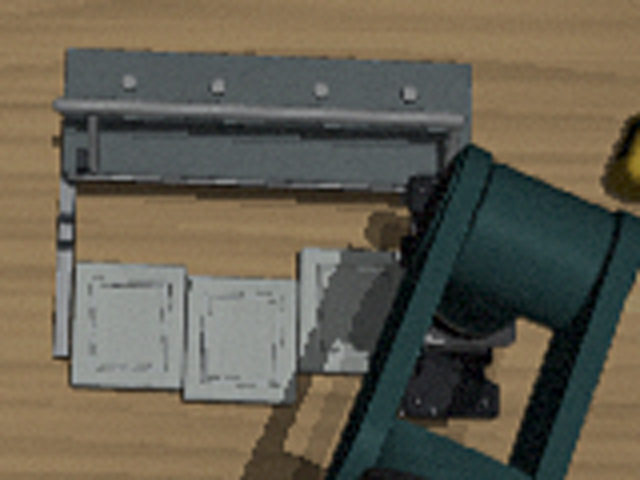

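The crop shows the caps nearly touching each other. The left one's edge at (72,320) is just off the guide at (68,320). I'll press a few mm more until the force rises.

Call:
carry_out(steps=[[[0.001,0,0],0,0],[[0.002,0,0],0,0],[[0.003,0,0],0,0],[[0.003,0,0],0,0]])

```text
time: 6.32
tool_pos: [0.5283, -0.1627, 0.0122]
ee_rot: [-3.142, 0.002, 1.544]
wrist_force: [-0.0, -6.1, 0.4]
width: 0.0471
finger_force: 3.0
```

Call:
carry_out(steps=[[[0.001,0,0],0,0],[[0.002,0,0],0,0],[[0.002,0,0],0,0]])

```text
time: 6.7
tool_pos: [0.5284, -0.1627, 0.0122]
ee_rot: [3.141, 0.005, 1.544]
wrist_force: [-0.7, -10.0, -0.6]
width: 0.047
finger_force: 5.1
```

Call:
carry_out(steps=[[[-0.012,0,0],0,0],[[-0.012,-0.01,-0.05],0,0],[[0.02,-0.03,-0.065],1,0],[[0.07,-0.05,-0.065],2,0],[[0.12,-0.087,-0.065],3,0],[[0.17,-0.087,-0.065],4,0],[[0.21,-0.087,-0.065],5,0],[[0.235,-0.087,-0.065],6,0],[[0.235,-0.087,-0.065],7,0],[[0.235,-0.087,-0.065],8,0]])

```text
time: 7.95
tool_pos: [0.4466, 0.079, 0.0765]
ee_rot: [-3.138, 0.002, 0.144]
wrist_force: [0.7, -0.5, -0.9]
width: 0.0468
finger_force: 0.0
```

```bash
cat >> h.py <<'E'
def W(x,y,z): # jig -> world
    return [.63+x*np.cos(.027)+y*np.sin(.027),-.035-x*np.sin(.027)+y*np.cos(.027),z]
E
python3 -c "
from h import *
caps(); go(W(-.185,.105,.014),-.027)"
```

```text
jig frame c [-111.4   10.7] [120.6 263.4] 5.23 xr [-170.  -117.9] [-44.4 146. ]
shift [0.0009 0.0041 0.0625] roll 0.955 | at [0.4466 0.0787 0.0766] [-3.139e+00  2.000e-03  1.400e-01]
```

Call:
carry_out(steps=[[[0.001,0.004,0.0],0.95,0],[[0.001,0.004,0.03],0.95,0],[[0.001,0.004,0.055],0.95,0],[[0.001,0.004,0.0635],0.95,0],[[0.001,0.004,0.0635],0.95,0]])

```text
time: 8.62
tool_pos: [0.4487, 0.0738, 0.0133]
ee_rot: [-3.141, 0.002, -0.017]
wrist_force: [0.3, -0.6, -0.3]
width: 0.0467
finger_force: 0.0
```

Call:
carry_out(steps=[[[0.008,0,0],0.05,0],[[0.018,0,0],0.05,0],[[0.028,0,0],0.05,0],[[0.038,0,0],0.05,0],[[0.048,0,0],0.05,0],[[0.058,0,0],0.05,0],[[0.068,0,0],0.05,0],[[0.077,0,0],0.05,0],[[0.085,0,0],0.05,0],[[0.091,0,0],0.05,0]])

```text
time: 9.88
tool_pos: [0.5407, 0.0717, 0.0136]
ee_rot: [3.141, 0.0, -0.027]
wrist_force: [-1.8, -0.4, 0.5]
width: 0.0472
finger_force: 0.9
```

```bash
python3 -c "
from h import *
s=caps();crop(s,'c2.png'); go(W(-.085,.105,.012),-.027)"
```

```text
jig frame c [-106.8  -47.2] [123.5 140.9] 1.65 xr [-170.3 -118.4] [-44.5  23. ]
shift [ 0.0063 -0.0007  0.0017] roll 0.001 | at [0.5415 0.0718 0.0137] [-3.141e+00 -1.000e-03 -2.700e-02]
```

View pics/c2.png

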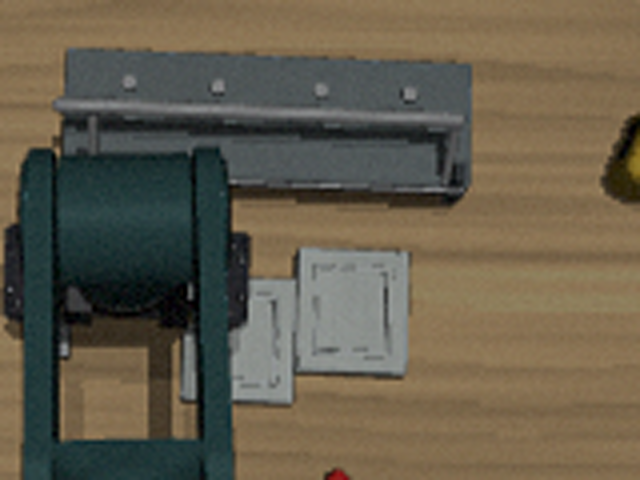

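The arm hides cap1. The other two, around (240,340) and (352,312), are undisturbed. Now slowly toward the stop.

Call:
carry_out(steps=[[[0.002,0,0],0,0],[[0.004,0,0],0,0],[[0.006,0,0],0,0],[[0.008,0,0],0,0],[[0.01,0,0],0,0]])

```text
time: 10.55
tool_pos: [0.5504, 0.0716, 0.0137]
ee_rot: [-3.141, -0.0, -0.027]
wrist_force: [-0.7, -0.3, -0.0]
width: 0.0467
finger_force: 0.5
```

Call:
carry_out(steps=[[[0.0015,0,0],0,0],[[0.003,0,0],0,0],[[0.0045,0,0],0,0],[[0.005,0,0],0,0]])

```text
time: 11.05
tool_pos: [0.5554, 0.0715, 0.0137]
ee_rot: [-3.141, -0.0, -0.027]
wrist_force: [-0.9, -0.4, 0.2]
width: 0.0472
finger_force: 0.5
```

Call:
carry_out(steps=[[[0.0015,0,0],0,0],[[0.003,0,0],0,0],[[0.0045,0,0],0,0],[[0.005,0,0],0,0]])

```text
time: 11.55
tool_pos: [0.5604, 0.0713, 0.0137]
ee_rot: [-3.142, -0.0, -0.027]
wrist_force: [-1.5, 0.1, 0.1]
width: 0.0466
finger_force: 0.5
```

Call:
carry_out(steps=[[[0.0015,0,0],0,0],[[0.003,0,0],0,0],[[0.004,0,0],0,0],[[0.004,0,0],0,0]])

```text
time: 12.05
tool_pos: [0.5645, 0.0712, 0.0138]
ee_rot: [-3.142, -0.0, -0.027]
wrist_force: [-1.1, -0.2, 0.4]
width: 0.0465
finger_force: 0.2
```

Call:
carry_out(steps=[[[0.001,0,0],0,0],[[0.002,0,0],0,0],[[0.003,0,0],0,0],[[0.003,0,0],0,0]])

```text
time: 12.55
tool_pos: [0.565, 0.0711, 0.0138]
ee_rot: [3.141, 0.005, -0.026]
wrist_force: [-7.8, -0.7, 4.9]
width: 0.0469
finger_force: 3.8
```

Call:
carry_out(steps=[[[0.001,0,0],0,0],[[0.002,0,0],0,0],[[0.002,0,0],0,0]])

```text
time: 12.92
tool_pos: [0.565, 0.0712, 0.0138]
ee_rot: [3.141, 0.01, -0.026]
wrist_force: [-12.4, -0.6, 8.9]
width: 0.0471
finger_force: 6.3
```

Call:
carry_out(steps=[[[-0.015,0,0],0,0],[[-0.04,0,-0.03],0,0],[[-0.08,0.03,-0.045],0,0],[[-0.12,0.07,-0.045],0,0],[[-0.13,0.09,-0.045],0,0],[[-0.13,0.09,-0.03],0,0],[[-0.13,0.09,0],0,0],[[-0.13,0.09,0.001],0,0],[[-0.13,0.09,0.001],0,0]])

```text
time: 14.05
tool_pos: [0.4376, -0.015, 0.0128]
ee_rot: [-3.141, -0.0, -0.026]
wrist_force: [-0.0, 0.3, 0.0]
width: 0.0471
finger_force: 0.0
```

```bash
python3 -c "
from h import *
s=caps(); go(W(-.0679,.015,.013),-.027)"
```

```text
jig frame c [-27.5 103.9] [86.3 60. ] 89.54 xr [-57.4  60.8] [  2.8 147.1]
jig frame c [-93.4 -29.8] [178.9  98.2] 89.24 xr [-143.5 -118.6] [-44.7  59.4]
shift [ 0.1246 -0.0002  0.0005] roll 0.006 | at [ 0.438  -0.0151  0.0133] [-3.142e+00 -1.000e-03 -2.600e-02]
```

Call:
carry_out(steps=[[[0.018,0,0],0,0],[[0.034,0,0],0,0],[[0.044,0,0],0,0],[[0.054,0,0],0,0],[[0.064,0,0],0,0],[[0.074,0,0],0,0],[[0.084,0,0],0,0],[[0.094,0,0],0,0],[[0.103,0,0],0,0],[[0.11,0,0],0,0]])

```text
time: 15.35
tool_pos: [0.5475, -0.0184, 0.0127]
ee_rot: [-3.141, -0.0, -0.027]
wrist_force: [-2.5, -0.0, 2.3]
width: 0.0468
finger_force: 1.2
```

Call:
carry_out(steps=[[[0.003,0,0],0,0],[[0.006,0,0],0,0],[[0.009,0,0],0,0],[[0.011,0,0],0,0],[[0.013,0,0],0,0],[[0.013,0,0],0,0]])

```text
time: 16.1
tool_pos: [0.5603, -0.0188, 0.0127]
ee_rot: [-3.142, -0.001, -0.027]
wrist_force: [-0.6, 0.6, -0.7]
width: 0.047
finger_force: 0.2
```

Call:
carry_out(steps=[[[0.001,0,0],0,0],[[0.002,0,0],0,0],[[0.003,0,0],0,0],[[0.003,0,0],0,0]])

```text
time: 16.6
tool_pos: [0.5627, -0.0189, 0.0127]
ee_rot: [-3.142, 0.001, -0.027]
wrist_force: [-2.1, -1.0, 1.2]
width: 0.0472
finger_force: 1.1
```

Call:
carry_out(steps=[[[0.001,0,0],0,0],[[0.002,0,0],0,0],[[0.003,0,0],0,0],[[0.004,0,0],0,0]])

```text
time: 17.1
tool_pos: [0.5627, -0.0188, 0.0127]
ee_rot: [3.142, 0.01, -0.026]
wrist_force: [-14.7, -0.6, 10.8]
width: 0.0469
finger_force: 7.1
```

Call:
carry_out(steps=[[[-0.015,0,0],0,0],[[-0.04,0,-0.03],0,0],[[-0.08,0.03,-0.045],0,0],[[-0.11,0.07,-0.045],0,0],[[-0.11,0.09,-0.045],0,0],[[-0.11,0.09,-0.03],0,0],[[-0.11,0.09,0],0,0],[[-0.11,0.09,0.001],0,0],[[-0.11,0.09,0.001],0,0]])

```text
time: 18.23
tool_pos: [0.455, -0.1054, 0.0117]
ee_rot: [-3.141, -0.0, -0.026]
wrist_force: [0.0, 1.2, 0.5]
width: 0.0472
finger_force: 0.0
```

```bash
python3 -c "
from h import *
s=caps(); go(W(-.0679,-.075,.013),-.027)"
```

```text
jig frame c [-45.3  17.8] [270.4 122.4] 66.57 xr [-133.4 -116.4] [  2.7 146.8]
shift [ 0.1047 -0.0002 -0.0005] roll 0.007 | at [ 0.4555 -0.1056  0.0123] [ 3.141e+00 -1.000e-03 -2.600e-02]
```

Call:
carry_out(steps=[[[0.018,0,0],0,0],[[0.028,0,0],0,0],[[0.038,0,0],0,0],[[0.048,0,0],0,0],[[0.058,0,0],0,0],[[0.068,0,0],0,0],[[0.077,0,0],0,0],[[0.086,0,0],0,0],[[0.093,0,0],0,0],[[0.098,0,0],0,0]])

```text
time: 19.52
tool_pos: [0.5528, -0.1085, 0.0116]
ee_rot: [-3.141, 0.0, -0.026]
wrist_force: [-2.5, 0.5, 2.0]
width: 0.0469
finger_force: 1.0
```

Call:
carry_out(steps=[[[0.001,0,0],0,0],[[0.0025,0,0],0,0],[[0.004,0,0],0,0],[[0.005,0,0],0,0],[[0.006,0,0],0,0],[[0.007,0,0],0,0],[[0.007,0,0],0,0]])

```text
time: 20.4
tool_pos: [0.5597, -0.1087, 0.0117]
ee_rot: [-3.141, -0.0, -0.027]
wrist_force: [-0.8, -0.8, 0.2]
width: 0.0472
finger_force: 0.4
```

Call:
carry_out(steps=[[[0.001,0,0],0,0],[[0.002,0,0],0,0],[[0.003,0,0],0,0],[[0.0035,0,0],0,0]])

```text
time: 20.9
tool_pos: [0.5604, -0.1088, 0.0117]
ee_rot: [-3.141, 0.006, -0.027]
wrist_force: [-9.5, 0.4, 6.1]
width: 0.0469
finger_force: 4.7
```

Call:
carry_out(steps=[[[-0.015,0,0],0,0],[[-0.03,0,-0.03],0,1],[[-0.03,0.04,-0.045],0,1],[[-0.01,0.078,-0.045],0,1],[[0.0265,0.078,-0.045],0,1],[[0.0265,0.078,-0.03],0,1],[[0.0265,0.078,0],0,1],[[0.0265,0.078,0],0,1],[[0.0265,0.078,0],0,1]])

```text
time: 22.02
tool_pos: [0.5872, -0.1873, 0.0122]
ee_rot: [3.142, -0.001, -0.026]
wrist_force: [-0.5, -0.1, -0.2]
width: 0.0006
finger_force: 0.0
```

```bash
python3 -c "
from h import *
s=caps(); crop(s,'c3.png');go(W(-.037,-.12-.0125,.013),-.027)"
```

```text
jig frame c [-27.2  32.8] [ 61.3 227.9] 0.12 xr [-57.9 -81.2] [  3.4 146.8]
shift [ 0.0011 -0.0212 -0.0001] roll 0.003 | at [ 0.5878 -0.1876  0.0129] [ 3.141e+00 -2.000e-03 -2.700e-02]
```

View pics/c3.png

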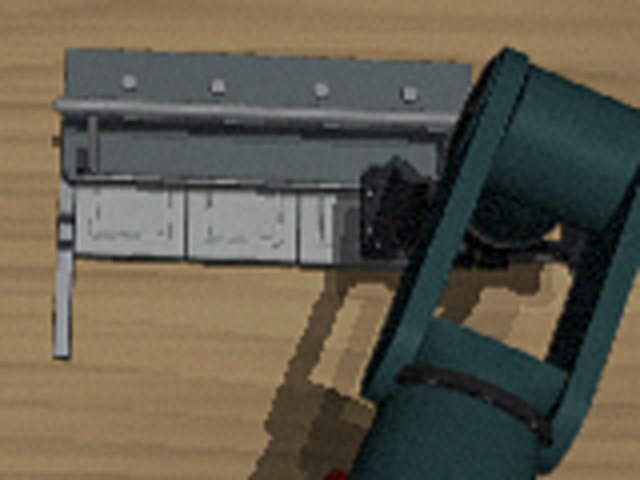

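The caps stand in one line, near edge at row ~260, with thin dark seams at columns 185 and 298. Next a sideways squeeze toward the guide (tool -y).

Call:
carry_out(steps=[[[0,-0.006,0],0,1],[[0,-0.012,0],0,1],[[0,-0.015,0],0,1],[[0,-0.017,0],0,1],[[0,-0.019,0],0,1],[[0,-0.02,0],0,1]])

```text
time: 22.82
tool_pos: [0.5879, -0.1674, 0.0117]
ee_rot: [-3.141, 0.0, -0.027]
wrist_force: [1.6, 0.7, -0.1]
width: 0.0003
finger_force: 0.4
```

Call:
carry_out(steps=[[[0,-0.001,0],0,1],[[0,-0.002,0],0,1],[[0,-0.003,0],0,1],[[0,-0.003,0],0,1]])

```text
time: 23.32
tool_pos: [0.5879, -0.1671, 0.0118]
ee_rot: [3.137, -0.0, -0.027]
wrist_force: [0.6, -7.5, -1.6]
width: 0.0
finger_force: 3.3
```

Call:
carry_out(steps=[[[0,-0.001,0],0,1],[[0,-0.002,0],0,1],[[0,-0.003,0],0,1],[[0,-0.003,0],0,1]])

```text
time: 23.82
tool_pos: [0.5879, -0.1671, 0.0122]
ee_rot: [3.132, -0.001, -0.028]
wrist_force: [-0.7, -12.6, -1.3]
width: 0.0004
finger_force: 6.3
```

Solid contact, no play. The caps are seated. Now the bail: retreat, rise, and go behind the bar.

Call:
carry_out(steps=[[[0,0.015,0],0,1],[[-0.02,0.015,-0.05],0,1],[[-0.02,0,-0.11],0,1],[[-0.01,-0.03,-0.165],0,1],[[0.03,-0.07,-0.165],0,1],[[0.08,-0.11,-0.165],0,1],[[0.105,-0.127,-0.165],0,1],[[0.105,-0.127,-0.14],0,1],[[0.105,-0.127,-0.14],0,1],[[0.105,-0.127,-0.14],0,1]])

```text
time: 25.08
tool_pos: [0.6964, -0.0375, 0.1522]
ee_rot: [-3.141, -0.0, -0.027]
wrist_force: [0.4, -1.1, 0.9]
width: 0.0004
finger_force: 0.0
```

```bash
python3 -c "
from h import *
s=caps(); crop(s,'c4.png');go(W(.065,0,.095),-.027)"
```

```text
jig frame c [-28.1 100.3] [93.  59.5] 89.74 xr [-57.8  53.9] [  1.8 146.9]
shift [-0.0018 -0.0009  0.058 ] roll -0.001 | at [ 0.6966 -0.0377  0.153 ] [-3.141e+00 -2.000e-03 -2.700e-02]
```

View pics/c4.png

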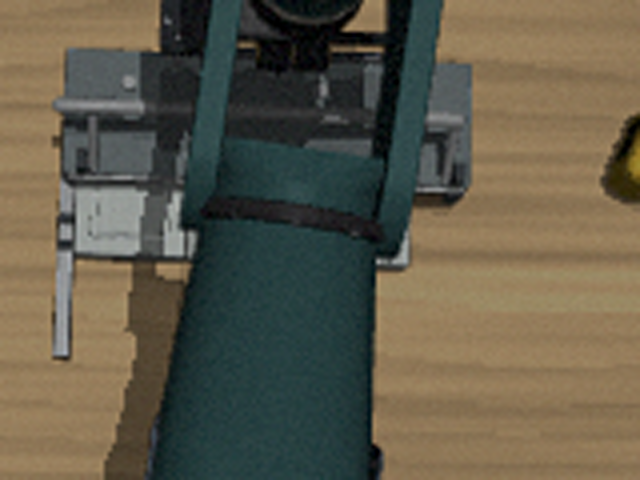

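The gripper is behind the bar (bar at row ~105), and the caps are unchanged. Lower, then sweep toward the robot.

Call:
carry_out(steps=[[[0,0,0.03],0,1],[[0,0,0.056],0,1],[[-0.005,0,0.056],0,1],[[-0.01,0,0.056],0,1],[[-0.016,0,0.056],0,1],[[-0.024,0,0.056],0,1],[[-0.032,0,0.056],0,1],[[-0.04,0,0.056],0,1]])

```text
time: 26.12
tool_pos: [0.658, -0.0365, 0.0989]
ee_rot: [3.141, -0.007, -0.027]
wrist_force: [2.8, -0.6, 1.6]
width: 0.0006
finger_force: 1.4
```

Call:
carry_out(steps=[[[-0.008,0,0],0,1],[[-0.016,0,0],0,1],[[-0.024,0,0],0,1],[[-0.031,0,0],0,1],[[-0.037,0,0],0,1],[[-0.043,0,0],0,1],[[-0.048,0,0],0,1],[[-0.051,0,0],0,1]])

```text
time: 27.12
tool_pos: [0.6057, -0.035, 0.0957]
ee_rot: [-3.142, -0.001, -0.027]
wrist_force: [4.2, -0.4, -3.4]
width: 0.0002
finger_force: 2.1
```

```bash
cat >> h.py <<'E'
def bar():
    s=robot.snapshot('top'); P=cloud(s).reshape(-1,3); c,w=np.cos(-.027),np.sin(-.027)
    q=(P[:,:2]-[.63,-.035])@np.array([[c,-w],[w,c]]); 
    for y0,y1 in ((-.137,-.125),(-.12,-.1),(.1,.125),(.141,.165)):
        k=(q[:,1]>y0)&(q[:,1]<y1)&(q[:,0]>-.09)&(q[:,0]<.08)&(P[:,2]<.15)&(P[:,2]>(.09 if y1<.14 else .036))
        if k.any(): print((y0,y1),k.sum(),'x',np.median(q[k,0]).round(4),'z',np.percentile(P[k,2],[50,95]).round(4))
    return s
E
python3 -c "
from h import *
bar();go(W(-.026,0,.095),-.027)"
```

```text
(-0.137, -0.125) 29 x -0.0333 z [0.1157 0.1205]
(-0.12, -0.1) 15 x -0.0397 z [0.1189 0.1215]
(0.1, 0.125) 32 x -0.0398 z [0.1184 0.1228]
(0.141, 0.165) 218 x 0.0242 z [0.0693 0.1184]
shift [-0.0013 -0.0006  0.0008] roll 0.002 | at [ 0.6053 -0.035   0.0958] [-3.142e+00 -1.000e-03 -2.700e-02]
```

Call:
carry_out(steps=[[[0.008,0,0],0,1],[[0.008,0,-0.04],0,1],[[-0.01,0,-0.042],0,1],[[-0.018,0,-0.04],0,1],[[-0.018,0,-0.03],0,1],[[-0.019,0,-0.023],0,1],[[-0.021,0,-0.015],0,1],[[-0.025,0,-0.006],0,1],[[-0.027,0,0.003],0,1],[[-0.028,0,0.009],0,1]])

```text
time: 28.42
tool_pos: [0.5771, -0.0342, 0.0857]
ee_rot: [-3.141, 0.001, -0.027]
wrist_force: [-1.0, -0.4, 0.7]
width: 0.0005
finger_force: 0.3
```

Call:
carry_out(steps=[[[0,0,0.006],0,1],[[0,0,0.012],0,1],[[0.001,0,0.018],0,1],[[0.003,0,0.024],0,1],[[0.006,0,0.03],0,1],[[0.008,0,0.034],0,1]])

```text
time: 29.18
tool_pos: [0.5856, -0.0344, 0.0522]
ee_rot: [-3.141, 0.0, -0.027]
wrist_force: [-0.2, 0.2, 0.6]
width: 0.0003
finger_force: 0.3
```

```bash
python3 -c "
from h import *
bar();go(W(-.042,0,.047),-.027)"
```

```text
(0.141, 0.165) 216 x 0.0241 z [0.0678 0.0793]
shift [ 0.0023 -0.0006  0.0047] roll 0.002 | at [ 0.5857 -0.0344  0.0517] [-3.141  0.    -0.027]
```

Call:
carry_out(steps=[[[0.001,0,0.0015],0,1],[[0.002,0,0.003],0,1],[[0.002,0,0.0045],0,1],[[0.002,0,0.006],0,1]])

```text
time: 29.72
tool_pos: [0.5884, -0.0345, 0.0474]
ee_rot: [3.142, -0.002, -0.027]
wrist_force: [1.3, -0.3, 1.9]
width: 0.0007
finger_force: 0.8
```

```bash
python3 -c "
from h import *
s=robot.snapshot('scene');cv2.imwrite('pics/s1.png',cv2.resize(s['image'][140:260,140:300,::-1],None,fx=5,fy=5,interpolation=cv2.INTER_CUBIC))"
```

```text
(no output)
```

View pics/s1.png

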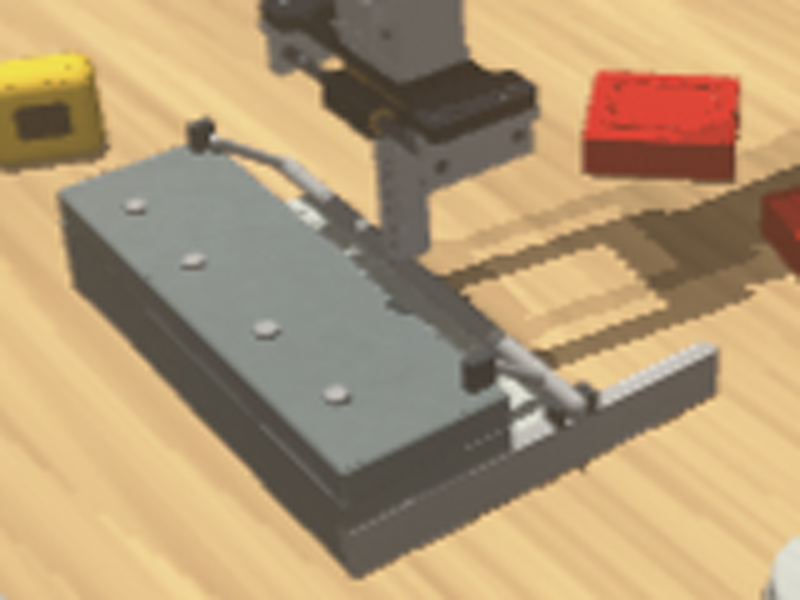

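The bar runs down to the fork at (580,400), and the fingertip is on it at (405,255). Press down until firm.

Call:
carry_out(steps=[[[0,0,0.001],0,1],[[0,0,0.002],0,1],[[0,0,0.003],0,1],[[0,0,0.003],0,1]])

```text
time: 30.28
tool_pos: [0.5884, -0.0346, 0.0468]
ee_rot: [3.141, -0.003, -0.027]
wrist_force: [-1.5, 0.9, 10.5]
width: 0.0007
finger_force: 5.6
```

Call:
carry_out(steps=[[[0,0,0.001],0,1],[[0,0,0.002],0,1],[[0,0,0.003],0,1],[[0,0,0.003],0,1]])

```text
time: 30.78
tool_pos: [0.5886, -0.0346, 0.0465]
ee_rot: [3.141, -0.004, -0.026]
wrist_force: [-6.5, 0.7, 20.8]
width: 0.0003
finger_force: 10.4
```

Call:
carry_out(steps=[[[0,0,-0.01],0,1],[[0,0,-0.06],0,1],[[-0.05,0,-0.12],0,1],[[-0.11,0,-0.16],0,1],[[-0.16,0,-0.18],0,1],[[-0.22,-0.05,-0.2],0,1],[[-0.26,-0.1,-0.2],0,1],[[-0.26,-0.16,-0.2],0,1],[[-0.26,-0.22,-0.2],0,1],[[-0.26,-0.28,-0.2],0,1]])

```text
time: 32.02
tool_pos: [0.3338, 0.2375, 0.2406]
ee_rot: [3.141, -0.001, -0.027]
wrist_force: [1.3, -1.0, 0.2]
width: 0.0007
finger_force: 0.0
```

```bash
python3 - <<'E'
from h import *
s=caps(); bar()
t=s['image'][105:225,215:375,::-1]; c=robot.snapshot('scene')['image'][140:260,140:300,::-1]
cv2.imwrite('pics/f.png',cv2.resize(np.hstack([t,c]),(800,300),interpolation=cv2.INTER_CUBIC))
P=cloud(s); J=np.array([.63,-.035]);k,w=np.cos(-.027),np.sin(-.027)
q=(P[...,:2]-J)@np.array([[k,-w],[w,k]])
for y in np.arange(-.135,.16,.03):
    m=(abs(q[...,1]-y)<.008)&(q[...,0]>-.08)&(q[...,0]<-.008)&(P[...,2]>.04)&(P[...,2]<.07)
    e=(abs(q[...,1]-y)<.008)&(q[...,0]>-.08)&(P[...,2]>.022)&(P[...,2]<.036)
    print(round(y,3),'bar x',np.median(q[m][:,0]).round(4) if m.any() else None,'ztop',np.percentile(P[m][:,2],90).round(4) if m.any() else None,'edge',q[e][:,0].min().round(4) if e.any() else None)
E
```

```text
jig frame c [-16.1   6.5] [ 36.4 251.9] 0.09 xr [ -34.5 -119.4] [  2.2 132.5]
jig frame c [-51.   14.9] [ 13.5 263.1] 0.11 xr [ -57.8 -116.7] [-44.1 146.5]
(0.141, 0.165) 221 x 0.022 z [0.0678 0.0802]
-0.135 bar x -0.0308 ztop 0.0666 edge None
-0.105 bar x -0.0409 ztop 0.0499 edge -0.0575
-0.075 bar x -0.0417 ztop 0.0491 edge -0.0571
-0.045 bar x -0.0404 ztop 0.0503 edge -0.0566
-0.015 bar x -0.041 ztop 0.0486 edge -0.0572
0.015 bar x -0.0415 ztop 0.0473 edge -0.0574
0.045 bar x -0.0414 ztop 0.0493 edge -0.0565
0.075 bar x -0.0414 ztop 0.0494 edge -0.0578
0.105 bar x -0.0418 ztop 0.0484 edge -0.0578
0.135 bar x -0.0364 ztop 0.0619 edge -0.0566
```

View pics/f.png

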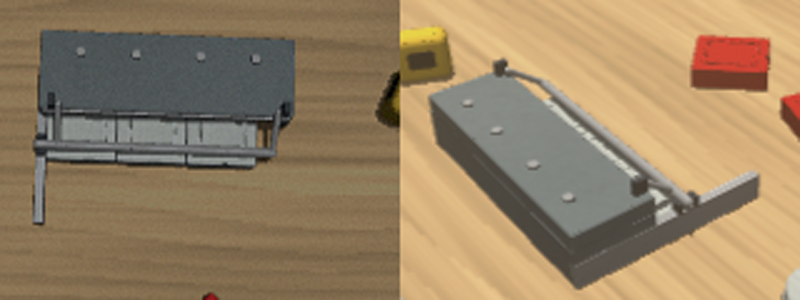

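The bar lies at jig x ≈ -41 mm in the fork at (40,147). The caps' near edges all line up at about -57 mm, tight from -120 to 150, and the robot is clear. Handing in.

```bash
python3 -c "
from bench import robot
print(robot.close_job())"
```

```text
the job is handed in; nothing more can be done
None
```

The job is handed in at about 32 s: all three caps rest against the back stop, side by side with the leftmost on the guide, the bail is pressed down into its catch, and I touched none of the other objects; the hand-in returned no verdict.

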